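Stand a model wall in the gluing jig and hold it

TASK

Take the white model-house wall that lies on the cutting mat, stand it upright on its foot (the edge with the doorway) on the board of the assembly jig, plain back against the aluminium fence and one end up against the wooden stop block. Then press it down on the board and against the fence at the same time with one firm diagonal push, well over 3 newtons on each, and finish while still holding it there, as for the glue to take: do not let go. Leave the little house, the glue bottle and the paint jar where they stand.

Things in the scene. Friction and masses are not known exactly. Their poses are not given: they have to be found in the camera images.
- wall: white rigid foam plate, 60 mm wide, 96 mm foot to top, 10 mm thick, about 45 g, starts lying on its plain back. Origin: centre of the back face. x along its width (ends at -30, +30 mm), y from the foot (-48 mm) to the top (+48 mm), z out of the outer face (+10 mm). Outer face: three timber strips and a sill, 2.5 mm proud. Doorway 20 x 40 mm open at the foot, on the -x half; two windows near the top
- wall_center (a point): centre of the wall plate, half-way through its thickness, axes as for the wall. Its two 96 mm long side edges (60 mm apart) are plain and solid, good to grip. The cutting mat under everything is 3 mm thick: its top, on which the wall lies at first, is 3 mm above the work surface
- fence: upright leg of an aluminium angle, 220 mm long, 75 mm high, 8 mm thick, rigid, fixed. Origin: mid-length of its working face, at its foot, level with the board's top (18 mm above the work surface). x along it, y from the working face into the metal (push towards +y), z up. The wall rightly placed has its x, y, z axes along the fence's x, z, -y
- board: plywood board of the jig, 240 x 200 mm, 15 mm thick, fixed flat on the cutting mat. Origin on its underside, 15 mm below the fence's origin, axes as for the fence; it reaches 130 mm in front of the fence face (to y = -130 mm) and 120 mm to either side
- stop_face (a point): dark wooden stop block, 25 mm long, 24 mm deep, 25 mm high, fixed on the board close against the fence. The point lies where its working face meets the board and the fence face; axes as for the fence. The block lies on the +x side of the point; the wall's +x end goes up against this face
- house: a finished white study model of a house, loose, 55 x 65 mm, about 98 mm high, to be left alone; origin under its centre
- glue: white glue bottle with orange cap, loose, 38 mm across, 115 mm high, to be left alone; origin under its centre
- paint: green glass paint jar with white lid, loose, 50 mm across, 55 mm high, to be left alone; origin under its centre
There are look-alikes about, which are no part of the job. Of the things that look like the wall, the middle-sized one is meant.

How it is judged:
On the way:
1. the wall stands upright on its foot on the jig's board (angle between wall's own y axis and vertical below 0.15 rad and contact force between wall and board above 0.1 N), for 0.1 s.
At the end, for the whole second after the job is handed in: The wall stands on its foot on the board, within 3 degrees of upright and of the fence line, its plain back within 3 mm of the fence, its +x end within 3 mm of the stop, and the fingers still press it, at rest, with over 3 N on the board and over 3 N on the fence, through the last second (angle between wall's own y axis and vertical below 0.05 rad and angle between the x axis of wall and the x axis of fence, either way round below 0.05 rad and y of wall in the frame of fence between -0.003 and 0.003 m and z of wall_center in the frame of fence between 0.045 and 0.051 m and x of wall_center in the frame of stop_face between -0.033 and -0.027 m and contact force between wall and board above 3 N and contact force between wall and fence above 3 N and contact force between the fingers and wall above 3 N and linear speed of wall below 0.01 m/s); the arm keeps its last pose, push and grip.
It fails at once if a bystander is moved more than 20 mm or tipped (distance of any of house, glue, paint from where it was at the start of the episode above 0.02 m or angle between any of house, glue, paint's own z axis and vertical above 0.3 rad).
It also fails if it takes over 45 s, if anything falls off the work surface, if the arm or the gripper's body presses on something with over 40 N, if the wrist force passes 120 N, or if a joint passes its speed limit or range.

ROBOT

A 6-joint arm with a two-finger parallel gripper is mounted at the origin on the work surface. World frame = base frame: x ahead of the robot, y to its left, z up, the work surface at z = 0. Lengths are in m, angles in rad, forces in N, time in s.
With the tool pointing down it reaches from about 0.3 to 0.75 m from the base axis. Payload 8.5 kg.
Tool frame: the origin (TCP) lies on the centre line of the jaws, within the pads' length; the fingertips stand 11 mm ahead of it and the grasp point (between the pads) lies 8 mm behind it (bot.tcp_to_tips is the distance from the TCP to the fingertips, in m); z points along the fingers, y is the line along which they close (so a half turn about z gives the same grasp; the last joint's range is limited). The gripper opens to 88 mm and grips with 3 to 60 N. Pads are 18 mm wide; open, the fingers measure 123 mm over their backs; the gripper's body (75 mm by 187 mm) begins 45 mm behind the grasp point.
Start: joints at [-1.334, 0.381, 1.297, -0, 1.464, -0.215], TCP at [0.24, -0.495, 0.25] pointing down, gripper open.
Joint ranges: [-3.11, 3.11], [-0.89, 2.33], [0.22, 2.48], [-1.42, 4.56], [0.17, 2.85], [-2.88, 2.88]. Speed limits (rad/s): [2.39, 2.39, 3.14, 3.14, 3.14, 3.14].

INTERFACE

Orientations are given as a 3x3 rotation matrix whose columns are the frame's x, y, z axes.
In Python, from plant import bot gives the robot as it stands.
- The arm moves only by the shell command python3 -m jog 'ROWS' [FORCE]. ROWS is JSON, a list of rows, each a list of 5 numbers: the shift along the tool's x, y, z in m, then the turn about the tool's z in rad, then the finger opening in m, from 0 to 0.0881. In form: [[tx, ty, tz, yaw, claw], ...]. A call has 1 to 20 rows; each row shifts and turns the commanded pose from where the row before left it, along the tool's axes as they then stand; what a row does not reach is not made up. A row lasts 1/10 s, in which the tool goes at most 50 mm and 8.59 degrees, less where a joint would pass 70% of its speed; a pose out of reach is approached as far as the arm can. A call is refused whole if a number of a shift passes 0.05 or a number of a turn 0.15, either way. A call with a gripper value outside its range is refused whole. The fingers move at their own pace and stop on an object; FORCE is the grip in N (left out, the last holds). Time passes only in rows, so rows that do not move let the fingers close. It gives the time, the measured TCP pose, the force, the opening and the grip force at its end, in the units of the state.
- bot.get_obs(): the state, without advancing time (a new reading comes with each control period).
- bot.camera(name): name is "scene" or "top"; returns a dict with "color" (420x560x3 uint8, red, green, blue), "camera_matrix" (3x3 intrinsics, pixels), "R" (3x3) and "t" (3): a world point X has camera coordinates R X + t. Camera axes: x right, y down, z forward; pixel columns grow to the right and rows downward; lengths in m; the calibration is good to about 2 mm. A picture is of the moment at which its call begins. There is no depth.
- bot.finish_job(): hands the job in; it is judged then, once.
The state is a dict: "time_s": time; "qpos": joint angles; "joint_vel": joint speeds; "effort": joint torques, N m; "eef_pos": TCP position; "ee_rot": TCP orientation; "force": force on the tool from outside, world axes, zero at the start; "moment": the same for the moment, N m; "grip_width": finger opening in m; "gripper_force": force on a finger pad.
Only numpy, scipy, OpenCV 4.12 (cv2) and the standard library are available. Lean on these libraries where they do the work, as an engineer would, in place of code of your own. Each camera call takes 0.05 s, during which the arm holds its last target. There are 200 camera calls.

## Working session

There is one attempt and no reset: what is moved stays moved. The work goes in short steps, Python scripts to look and compute and a shell command to move; the robot and the scene stay as the last step left them, time stands still between calls to the robot, and variables do not carry over. Pictures are saved under pics/ and viewed, at most 10 in all, crops included, and the job is handed in when it is done.

```bash
mkdir -p pics; ls; python3 - <<'E'
from plant import bot
import cv2
for n in("scene","top"):
    c=bot.camera(n); cv2.imwrite(f"pics/{n}0.png",c["color"][:,:,::-1]); print(n,c["camera_matrix"].round(1).tolist(),c["R"].round(4).tolist(),c["t"].round(4).tolist())
o=bot.get_obs();print(o)
E
```

```text
pics
scene [[451.2, 0.0, 282.9], [0.0, 451.2, 211.9], [0.0, 0.0, 1.0]] [[-0.4325, 0.9015, 0.0185], [0.6609, 0.3309, -0.6736], [-0.6133, -0.2791, -0.7389]] [0.0624, -0.3045, 1.4221]
top [[489.7, 0.0, 277.5], [0.0, 489.7, 217.0], [0.0, 0.0, 1.0]] [[-0.0109, -0.9998, 0.0164], [-0.9951, 0.0093, -0.098], [0.0978, -0.0174, -0.9951]] [0.1479, 0.4563, 1.4708]
{'time_s': 0.1, 'qpos': array([-1.33428239e+00,  3.81105814e-01,  1.29811392e+00,  1.51537084e-06,
        1.46361779e+00, -2.15265502e-01]), 'joint_vel': array([-0.00022573, -0.0017401 , -0.00242418,  0.00126088,  0.00058382,
       -0.00091453]), 'effort': array([ 4.55608650e-03, -4.38648534e+01, -2.24912059e+01,  7.15998933e-02,
        3.41402635e-02, -5.26862641e-05]), 'eef_pos': array([ 0.24007271, -0.49458581,  0.24923572]), 'ee_rot': array([[ 8.99671791e-01,  4.36566815e-01, -2.90226777e-04],
       [ 4.36566829e-01, -8.99671017e-01,  1.21056566e-03],
       [ 2.67384172e-04, -1.21581516e-03, -9.99999225e-01]]), 'force': array([-0.43433873, -0.27231963,  0.24060233]), 'moment': array([ 0.0392744 , -0.00603938, -0.01417954]), 'gripper_force': 0.0, 'grip_width': 0.08859736560561589}
```

View pics/scene0.png

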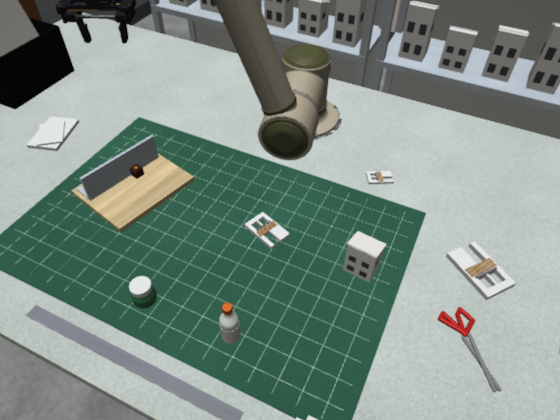

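View pics/top0.png

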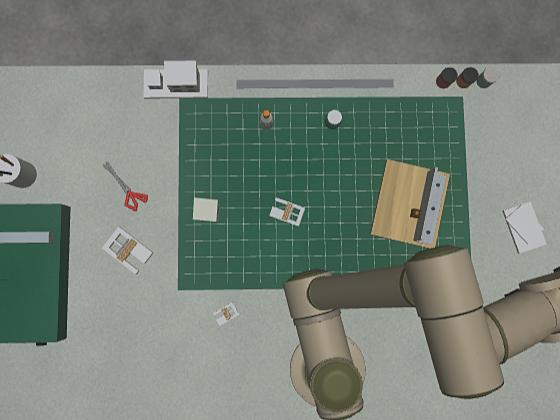

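Views: the scene picture shows the jig at (135,180), paint (142,291), glue (230,322) and house (364,257). Candidates for the wall:
- large plate: scene (480,268), top (127,250)
- small plate: scene (379,177), top (227,314)
- middle plate on the mat: scene (267,229), top (288,212). This one fits "middle-sized, on the mat".
- plain card: top (205,209) is the roof of the house.

Next, a close crop of the choice and the jig.

```bash
python3 - <<'E'
import cv2,numpy as np
s=cv2.imread("pics/scene0.png");t=cv2.imread("pics/top0.png")
def c(i,x,y,w,h,k): return cv2.resize(i[y:y+h,x:x+w],(400,300),interpolation=cv2.INTER_CUBIC)
m=np.vstack([np.hstack([c(t,250,182,80,60,5),c(t,360,150,100,75*0+75,4)]),np.hstack([c(s,227,199,80,60,5),c(s,65,130,140,105,0)])])
# second: full jig top needs lower half too
m[:300,400:]=cv2.resize(t[150:255,340:480],(400,300),interpolation=cv2.INTER_CUBIC)
cv2.imwrite("pics/m1.png",m)
E
```

```text
(no output)
```

View pics/m1.png

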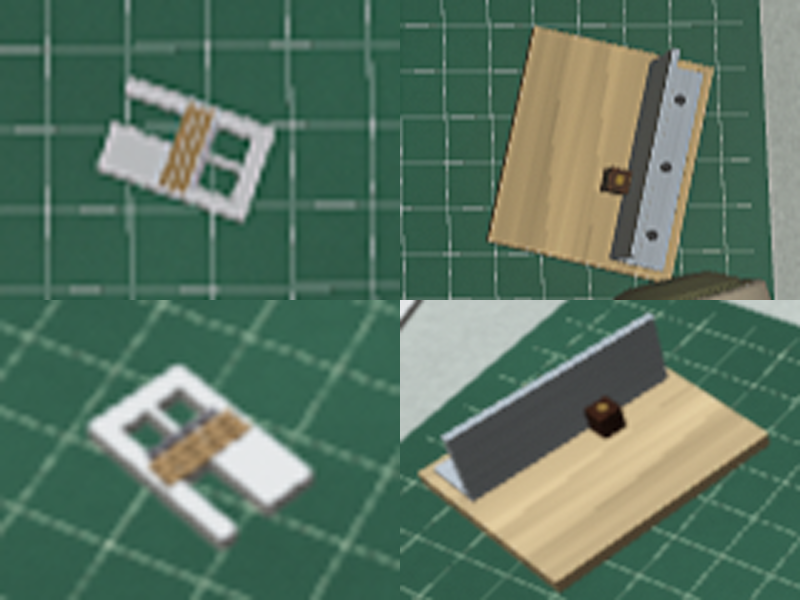

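The top crop shows one plate on the mat with its doorway at the upper left, around (262,205) full-frame. Its top end points right, towards world -y. In both views the fence's dark working face looks towards world +y. The stop block sits at top (556,213) minus the crop offset, about (555/2.86). Choice confirmed; next I compute poses.

```bash
cat > h.py <<'E'
import numpy as np,cv2
from plant import bot
def ray(c,p):
    K,R,t=c["camera_matrix"],c["R"],c["t"]; C=-R.T@t
    return C,R.T@np.linalg.inv(K)@np.array([p[0],p[1],1.])
def onz(c,p,z):
    C,d=ray(c,p); return C+d*(z-C[2])/d[2]
def tri(c1,p1,c2,p2):
    C1,d1=ray(c1,p1);C2,d2=ray(c2,p2)
    d1=d1/np.linalg.norm(d1);d2=d2/np.linalg.norm(d2)
    s=np.linalg.lstsq(np.c_[d1,-d2],C2-C1,rcond=None)[0]
    a=C1+s[0]*d1;b=C2+s[1]*d2
    return (a+b)/2,np.linalg.norm(a-b)
def proj(c,X):
    q=c["camera_matrix"]@(c["R"]@np.asarray(X)+c["t"]); return q[:2]/q[2]
E
python3 - <<'E'
from h import *
np.set_printoptions(precision=4,suppress=True)
T=bot.camera("top");S=bot.camera("scene")
def wall(c,x,y,w,h):
    im=cv2.resize(c["color"][y:y+h,x:x+w],None,fx=8,fy=8,interpolation=cv2.INTER_CUBIC)
    r,g,b=[im[...,i].astype(int) for i in range(3)]
    m=((r>g-5)&(r>95)|(r>150)&(g>150)).astype(np.uint8)
    m=cv2.morphologyEx(m,cv2.MORPH_OPEN,np.ones((19,19)))
    n,l,st,_=cv2.connectedComponentsWithStats(m); m=(l==1+np.argmax(st[1:,4])).astype(np.uint8)
    k=cv2.findContours(m,0,2)[0]; hull=cv2.convexHull(np.vstack(k))[:,0].astype(float)
    return (hull+.5)/8-.5+[x,y]
for n,c,b in(("top",T,(262,188,52,46)),("scene",S,(235,205,65,52))):
    hu=wall(c,*b)
    P=np.array([onz(c,p,.013)[:2] for p in hu])
    r=cv2.minAreaRect((P*1000).astype(np.float32)); print(n,r); print(cv2.boxPoints(r)/1000)
    q=cv2.approxPolyDP(hu.astype(np.float32)[:,None],2.,True)[:,0]; print(q)
# jig corners from the montage
tp=lambda x,y:((x-400)/2.857+340-.3,y/2.857+150-.3); sp=lambda x,y:((x-400)/2.857+65-.3,(y-300)/2.857+130-.3)
for nm,a,b in(("fence top L(+x?)",tp(628,262),sp(655,318)),("fence top far",tp(676,50),sp(445,440)),
  ("board far-left",tp(534,27),sp(557,587)),("board near-left",tp(489,241),sp(768,438)),
  ("foot far",tp(655,63),sp(475,497)),("foot near",tp(611,257),sp(668,375))):
    X,e=tri(T,a,S,b); print(nm,X,e,onz(T,a,.018),onz(S,b,.018))
E
```

```text
top ((475.3871765136719, 114.72504425048828), (95.85107421875, 61.44343566894531), 69.5597915649414)
[[0.4299 0.0805]
 [0.4874 0.0591]
 [0.5209 0.1489]
 [0.4633 0.1704]]
[[275.0625 198.0625]
 [303.9375 207.0625]
 [298.1875 224.9375]
 [269.8125 215.8125]]
scene ((477.7756652832031, 115.36090087890625), (99.80955505371094, 64.70670318603516), 69.34659576416016)
[[0.4299 0.0801]
 [0.4904 0.0573]
 [0.5257 0.1506]
 [0.4651 0.1735]]
[[260.8125 212.0625]
 [288.1875 232.1875]
 [287.6875 235.4375]
 [271.6875 246.9375]
 [245.0625 225.6875]
 [245.3125 222.4375]]
fence top L(+x?) [ 0.3768 -0.27    0.0852] 0.0029994747989369286 [ 0.3791 -0.2894  0.018 ] [ 0.3132 -0.3348  0.018 ]
fence top far [ 0.594  -0.3256  0.0893] 0.0008972322114712026 [ 0.6085 -0.3509  0.018 ] [ 0.5461 -0.3974  0.018 ]
board far-left [ 0.6363 -0.1983  0.0102] 0.001347798353765828 [ 0.635 -0.197  0.018] [ 0.6405 -0.1916  0.018 ]
board near-left [ 0.4032 -0.1424  0.0086] 0.0014745769681799162 [ 0.403  -0.1411  0.018 ] [ 0.4109 -0.1351  0.018 ]
foot far [ 0.5923 -0.3243  0.0199] 0.005551963571262104 [ 0.5944 -0.3274  0.018 ] [ 0.5903 -0.323   0.018 ]
foot near [ 0.3835 -0.2687  0.022 ] 0.0034133743247812733 [ 0.3846 -0.2714  0.018 ] [ 0.3796 -0.2703  0.018 ]
```

```bash
python3 -m jog '[[0.02,0,0,-0.13,0.0881],[0.03,0,0,-0.13,0.0881],[0.04,0,0,-0.13,0.0881],[0.04,0,0,-0.13,0.0881],[0.04,0,0,-0.13,0.0881],[0.04,0,0,-0.113,0.0881],[0.04,0,0,0,0.0881],[0.04,0,0,0,0.0881],[0.04,0,0,0,0.0881],[0.04,0,0,0,0.0881],[0.04,0,0,0,0.0881],[0.04,0,0,0,0.0881],[0.03,0,0,0,0.0881],[0.02,0,0,0,0.0881],[0,0,0,0,0.0881]]' 10; python3 - <<'E'
from h import *
np.set_printoptions(precision=4,suppress=True)
T=bot.camera("top");S=bot.camera("scene")
for a,b in(((303.9,207.1),(245.3,222.4)),((298.2,224.9),(260.8,212.1)),((275.1,198.1),(271.7,244))): print(tri(T,a,S,b))
o=bot.get_obs();p=o["eef_pos"];R=o["ee_rot"]
print(p,R,o["qpos"]); print("to target, tool axes",R.T@(np.array([.4636,.0803,.12])-p))
print("yaw left(rad)",-(np.radians(-20.4)-np.arctan2(R[1,1],R[0,1])))
E
```

```text
time_s: 1.7
eef_pos: [0.4821, -0.0712, 0.2497]
ee_rot: [[0.346, 0.938, -0.0], [0.938, -0.346, 0.0], [0.0, -0.0, -1.0]]
force: [-0.8, 0.5, -0.5]
grip_width: 0.0882
gripper_force: 0.0
(array([0.4873, 0.0626, 0.0193]), np.float64(0.0009784984501420796))
(array([0.4342, 0.0789, 0.0118]), np.float64(0.0023968689107259715))
(array([0.5165, 0.1496, 0.0172]), np.float64(0.0007871734912995763))
[ 0.4817 -0.0732  0.2496] [[ 0.3478  0.9376 -0.0004]
 [ 0.9376 -0.3478 -0.0001]
 [-0.0003 -0.0003 -1.    ]] [-0.3943  0.2708  1.4641 -0.0003  1.407  -0.039 ]
to target, tool axes [ 0.1377 -0.0703  0.1296]
yaw left(rad) 0.0007871220679101509
```

```bash
python3 -m jog '[[0.025,-0.013,0.02,0,0.0881],[0.03,-0.015,0.03,0,0.0881],[0.03,-0.015,0.03,0,0.0881],[0.03,-0.015,0.03,0,0.0881],[0.023,-0.012,0.02,0,0.0881],[0,0,0,0,0.0881],[0,0,0,0,0.0881]]'; python3 - <<'E'
from h import *
T=bot.camera("top");S=bot.camera("scene")
m=np.hstack([cv2.resize(T["color"][162:262,238:338],(400,400)),cv2.resize(S["color"][160:260,200:300],(400,400))])
cv2.imwrite("pics/m2.png",m[...,::-1])
o=bot.get_obs();p=o["eef_pos"];R=o["ee_rot"]; print("to target",R.T@(np.array([.4636,.0803,.0155])-p))
E
```

```text
time_s: 2.5
eef_pos: [0.4647, 0.0797, 0.12]
ee_rot: [[0.349, 0.937, 0.0], [0.937, -0.349, -0.0], [-0.0, 0.0, -1.0]]
force: [-0.3, 0.6, -0.0]
grip_width: 0.0884
gripper_force: 0.0
to target [ 0.0003878  -0.00205532  0.1051596 ]
```

View pics/m2.png

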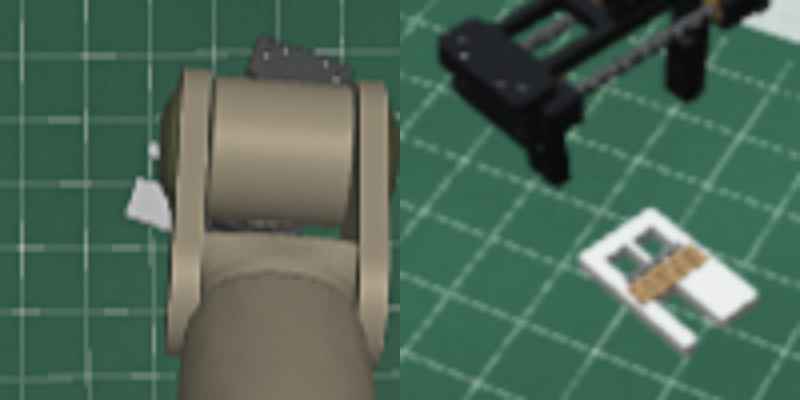

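The picture shows the open fingers at right panel (550,170) and (690,80), above the top end of the wall, and the plate undisturbed. Now I descend and close.

```bash
python3 -m jog '[[0,-0.002,0.03,0,0.0881],[0,0,0.035,0,0.0881],[0,0,0.025,0,0.0881],[0,0,0.01,0,0.0881],[0,0,0.005,0,0.0881],[0,0,0,0,0.0881],[0,0,0,0,0.05],[0,0,0,0,0.05],[0,0,0,0,0.05],[0,0,0,0,0.05],[0,0,0,0,0.05],[0,0,0,0,0.05]]' 8
```

```text
time_s: 3.8
eef_pos: [0.4626, 0.0814, 0.0151]
ee_rot: [[0.348, 0.937, 0.001], [0.937, -0.348, -0.0], [0.0, 0.001, -1.0]]
force: [-0.6, -0.1, 5.0]
grip_width: 0.0596
gripper_force: 8.0
```

```bash
python3 -m jog '[[0.0022,0,-0.0147,0,0.05],[0.0047,0,-0.0141,0,0.05],[0.0071,0,-0.013,0,0.05],[0.0092,0,-0.0117,0,0.05],[0.0111,0,-0.0098,0,0.05],[0.0126,0,-0.0078,0,0.05],[0.0138,0,-0.0054,0,0.05],[0.0145,0,-0.003,0,0.05],[0.0148,0,0,0,0.05],[0,0,0,0,0.05],[0,0,0,0,0.05]]' 8; python3 - <<'E'
from h import *
S=bot.camera("scene");cv2.imwrite("pics/p3.png",cv2.resize(S["color"][150:250,200:320],(480,400),interpolation=cv2.INTER_CUBIC)[...,::-1])
E
```

```text
time_s: 4.9
eef_pos: [0.4935, 0.1659, 0.0937]
ee_rot: [[0.348, 0.938, -0.001], [0.938, -0.348, -0.0], [-0.001, -0.001, -1.0]]
force: [-0.1, 0.4, -0.1]
grip_width: 0.0596
gripper_force: 8.0
```

View pics/p3.png

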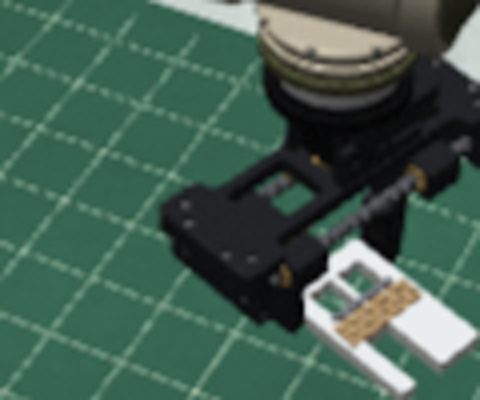

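The crop shows the wall still held flat in the jaws at (390,310): it was carried along rather than swinging. I lighten the grip to 3 N so gravity can swing it about the pads.

```bash
python3 -m jog '[[0,0,-0.01,0,0.05],[0,0,0,0,0.05],[0,0,0,0,0.05],[0,0,-0.02,0,0.05],[0,0,0.02,0,0.05],[0,0,-0.02,0,0.05],[0,0,0.02,0,0.05],[0,0,0,0,0.05],[0,0,0,0,0.05]]' 3; python3 - <<'E'
from h import *
S=bot.camera("scene");cv2.imwrite("pics/p4.png",cv2.resize(S["color"][150:250,200:320],(480,400),interpolation=cv2.INTER_CUBIC)[...,::-1])
E
```

```text
time_s: 5.85
eef_pos: [0.4936, 0.1656, 0.1042]
ee_rot: [[0.349, 0.937, -0.001], [0.937, -0.349, -0.0], [-0.001, -0.001, -1.0]]
force: [-0.3, -0.2, -0.4]
grip_width: 0.0598
gripper_force: 3.0
```

View pics/p4.png

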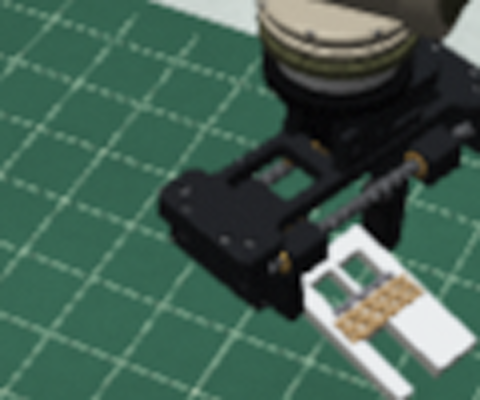

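Still flat: the pads' torsional friction is greater than the wall's weight. I set it back down and regrip only on the last few millimetres at the top corner. The contact patch is then tiny and gravity acts on a longer arm. I then lift gently along the arc.

```bash
python3 -m jog '[[0,0,0.03,0,0.05],[0,0,0.03,0,0.05],[0,0,0.02,0,0.05],[0,0,0.008,0,0.05],[0,0,0,0,0.05],[0,0,0,0,0.08],[0,0,0,0,0.08],[0,0,0,0,0.08],[-0.008,0,-0.002,0,0.08],[-0.008,0,-0.002,0,0.08],[0,0,0,0,0.08],[0,0,0,0,0.05],[0,0,0,0,0.05],[0,0,0,0,0.05],[0,0,0,0,0.05],[0,0,0,0,0.05]]' 3
```

```text
time_s: 7.5
eef_pos: [0.4882, 0.1508, 0.0202]
ee_rot: [[0.348, 0.937, -0.0], [0.937, -0.348, -0.0], [-0.0, -0.0, -1.0]]
force: [-0.8, -0.8, 0.0]
grip_width: 0.0595
gripper_force: 3.0
```

```bash
python3 -m jog '[[0.001,0,-0.008,0,0.05],[0.001,0,-0.008,0,0.05],[0.002,0,-0.008,0,0.05],[0.003,0,-0.008,0,0.05],[0.004,0,-0.008,0,0.05],[0.004,0,-0.008,0,0.05],[0,0,0,0,0.05]]' 3; python3 - <<'E'
from h import *
S=bot.camera("scene");cv2.imwrite("pics/p5.png",cv2.resize(S["color"][150:250,200:320],(480,400),interpolation=cv2.INTER_CUBIC)[...,::-1])
E
```

```text
time_s: 8.2
eef_pos: [0.4941, 0.1653, 0.0694]
ee_rot: [[0.348, 0.938, 0.002], [0.938, -0.348, 0.0], [0.001, 0.002, -1.0]]
force: [-0.2, -0.3, 0.5]
grip_width: 0.0598
gripper_force: 3.0
```

View pics/p5.png

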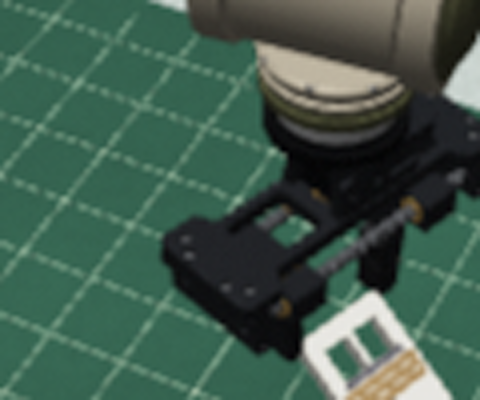

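The crop shows the wall now tilting at (380,350), face towards the camera and windows stretched: it swings. I continue the lift, with less travel so as to stay clear of the house.

```bash
python3 -m jog '[[0.002,0,-0.006,0,0.05],[0.002,0,-0.006,0,0.05],[0.003,0,-0.006,0,0.05],[0.003,0,-0.006,0,0.05],[0.004,0,-0.005,0,0.05],[0.004,0,-0.005,0,0.05],[0.005,0,-0.004,0,0.05],[0.005,0,-0.003,0,0.05],[0.006,0,-0.002,0,0.05],[0.006,0,-0.001,0,0.05],[0,0,0,0,0.05],[0,0,0,0,0.05]]' 3; python3 - <<'E'
from h import *
S=bot.camera("scene");T=bot.camera("top")
m=np.hstack([cv2.resize(S["color"][180:310,240:400],(480,390),interpolation=cv2.INTER_CUBIC),cv2.resize(T["color"][140:270,190:290],(300,390),interpolation=cv2.INTER_CUBIC)])
cv2.imwrite("pics/p6.png",m[...,::-1])
E
```

```text
time_s: 9.45
eef_pos: [0.5073, 0.2024, 0.112]
ee_rot: [[0.348, 0.937, -0.0], [0.937, -0.348, -0.0], [-0.0, -0.0, -1.0]]
force: [-0.1, 0.9, 0.5]
grip_width: 0.0598
gripper_force: 3.0
```

View pics/p6.png

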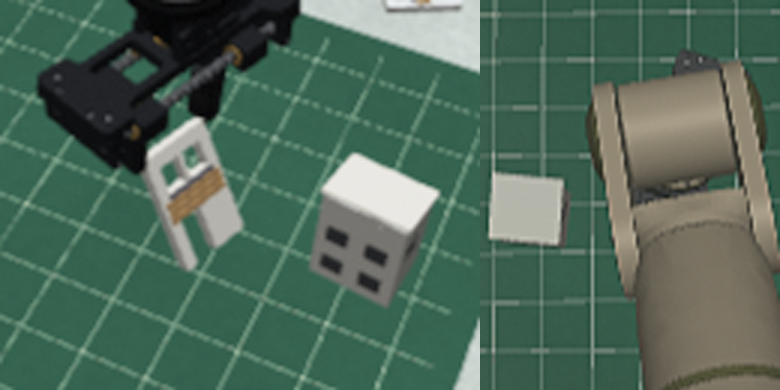

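The picture shows the wall hanging in the jaws at (190,190), foot at (190,268) and (235,225), with the house clear at (375,230). I measure the tilt from the foot corners, intersecting their rays with the vertical planes of the two side edges.

```bash
cat > tilt.py <<'E'
from h import *
def tilt(c,o,px,off):
    # px seen on the vertical plane ty=off through the tool: returns (tool x, up) relative to TCP in mm
    C,d=ray(c,px); R=o["ee_rot"];p=o["eef_pos"]; n=R[:,1]
    X=C+d*((off-(C-p)@n)/(d@n)); r=R.T@(X-p); return (1000*r[[0,2]]*[1,-1]).round(1)
E
python3 - <<'E'
from tilt import *
c=bot.camera("scene");o=bot.get_obs()
f=lambda x,y:(240+x/3-.3,180+y/3-.3)
for n,p,s in(("foot -x",f(190,269),.03),("top -x",f(148,160),.03),("foot +x",f(243,228),-.03),("top +x",f(200,118),-.03)): print(n,tilt(c,o,p,s))
E
```

```text
foot -x [ 57.9 -86.1]
top -x [10.5 -2.6]
foot +x [ 56.  -92.8]
top +x [ 4.  -9.6]
```

Tilt is about 59° and the foot is just clear of the mat. The jig is unobstructed now, so I measure the fence and stop with colour masks in both views.

```bash
python3 - <<'E'
from h import *
np.set_printoptions(precision=4,suppress=True)
T=bot.camera("top");S=bot.camera("scene")
def reg(c,x,y,w,h,kind):
    im=cv2.resize(c["color"][y:y+h,x:x+w],None,fx=8,fy=8,interpolation=cv2.INTER_CUBIC).astype(int)
    v=im.mean(2); sp=im.max(2)-im.min(2)
    m=((v<105)&(sp<22)&(v>40)) if kind=="f" else ((im[...,0]<95)&(im[...,0]-im[...,2]>-5)&((v<50)|(sp>14))&(im[...,0]>=im[...,1]))
    m=cv2.morphologyEx(m.astype(np.uint8),cv2.MORPH_OPEN,np.ones((11,11)))
    n,l,st,_=cv2.connectedComponentsWithStats(m); m=(l==1+np.argmax(st[1:,4])).astype(np.uint8)
    k=cv2.convexHull(np.vstack(cv2.findContours(m,0,2)[0]))
    q=cv2.approxPolyDP(k,14,True)[:,0]
    return (q+.5)/8-.5+[x,y]
for n,c,b in(("T",T,(405,160,45,90)),("S",S,(72,130,92,75))): print(n,"fence",reg(c,*b,"f").tolist())
for n,c,b in(("T",T,(406,203,20,20)),("S",S,(126,158,22,24))): print(n,"block",reg(c,*b,"b").tolist())
m=np.hstack([cv2.resize(T["color"][155:250,375:455],(400,475),interpolation=cv2.INTER_CUBIC),cv2.resize(S["color"][130:210,80:147],(398,475),interpolation=cv2.INTER_CUBIC)])
cv2.imwrite("pics/jig.png",m[...,::-1])
E
```

```text
T fence [[433.5625, 168.0625], [420.4375, 239.5625], [414.0625, 240.4375], [426.8125, 172.4375]]
S fence [[153.3125, 136.8125], [156.4375, 157.8125], [92.9375, 198.1875], [88.4375, 197.9375], [81.3125, 179.1875]]
T block [[412.3125, 208.5625], [420.5625, 209.6875], [419.1875, 217.3125], [409.8125, 216.3125]]
S block [[136.9375, 163.4375], [141.6875, 166.6875], [143.1875, 173.5625], [135.9375, 177.4375], [131.1875, 174.4375], [129.3125, 168.1875]]
```

View pics/jig.png

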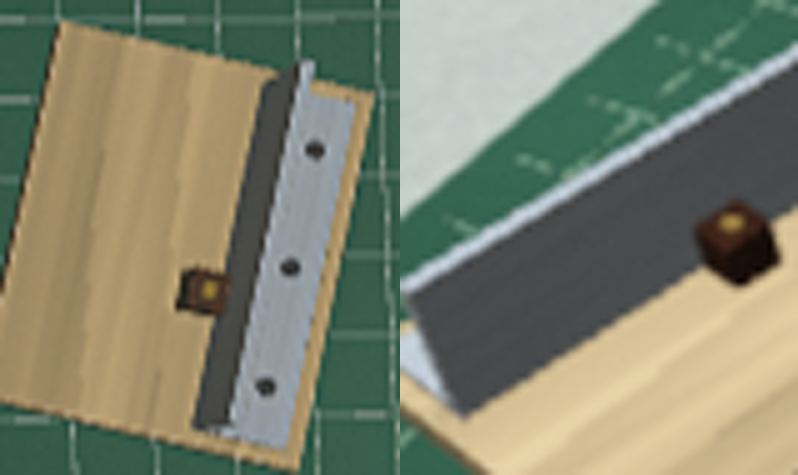

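The crops show the fence's dark face from far end (300,65) to near end (195,425), and the block at (205,290) in the top panel and (735,235) in the scene panel. Now triangulating those corners.

```bash
python3 - <<'E'
from h import *
np.set_printoptions(precision=4,suppress=True)
T=bot.camera("top");S=bot.camera("scene")
D={"fartop":((433.56,168.06),(81.3,179.2),.093),"neartop":((420.44,239.56),(153.3,136.8),.093),"nearfoot":((414.06,240.44),(156.44,157.8),.018),"farfoot":((426.8,172.44),(92.9,198.2),.018),"stoptop":((420.56,209.7),(129.3,168.2),.043),"stopfront":((412.3,208.6),None,.043)}
for k,(a,b,z) in D.items(): print(k,tri(T,a,S,b) if b else "",onz(T,a,z),onz(S,b,z) if b else "")
E
```

```text
fartop (array([ 0.5934, -0.3198,  0.089 ]), np.float64(0.0046382589805814296)) [ 0.5911 -0.3164  0.093 ] [ 0.5968 -0.3183  0.093 ]
neartop (array([ 0.3812, -0.2712,  0.0856]), np.float64(0.0007373513925262858)) [ 0.381  -0.2692  0.093 ] [ 0.3881 -0.2639  0.093 ]
nearfoot (array([ 0.3829, -0.2754,  0.0117]), np.float64(0.0014643256319767505)) [ 0.3822 -0.2728  0.018 ] [ 0.3885 -0.2707  0.018 ]
farfoot (array([ 0.5903, -0.3175,  0.0226]), np.float64(0.003604104047648988)) [ 0.5923 -0.3206  0.018 ] [ 0.5868 -0.3198  0.018 ]
stoptop (array([ 0.4738, -0.2893,  0.0408]), np.float64(0.0001822353229594323)) [ 0.4737 -0.2887  0.043 ] [ 0.4755 -0.2872  0.043 ]
stopfront  [ 0.4772 -0.2638  0.043 ]
```

```bash
python3 -m jog '[[0,0,-0.01,0,0.05],[0,0,-0.02,-0.04,0.05],[-0.01,0,-0.01,-0.045,0.05],[-0.02,0.006,0,-0.042,0.05],[-0.03,0.008,0,0,0.05],[-0.034,0.009,0,0,0.05],[-0.034,0.009,0,0,0.05],[-0.034,0.009,0,0,0.05],[-0.034,0.009,0,0,0.05],[-0.034,0.009,0,0,0.05],[-0.034,0.009,0,0,0.05],[-0.034,0.009,0,0,0.05],[-0.034,0.009,0,0,0.05],[-0.034,0.009,0,0,0.05],[-0.034,0.009,0,0,0.05],[-0.026,0.007,0,0,0.05],[-0.02,0.004,0,0,0.05],[-0.012,0.002,0,0,0.05],[0,0,0,0,0.05]]' 3; python3 - <<'E'
from h import *
o=bot.get_obs();p=o["eef_pos"]; m=np.array([.4875,-.295]);fx=np.array([-.974,.227]);fu=np.array([.227,.974])
print("fence x,u mm",1000*(p[:2]-m)@fx,1000*(p[:2]-m)@fu,p[2],o["qpos"],"yaw angle y",np.degrees(np.arctan2(o["ee_rot"][1,1],o["ee_rot"][0,1])))
S=bot.camera("scene");im=S["color"];q=[]
# white wall blob near the TCP
from h import proj
u,v=proj(S,p-[0,0,.05]).astype(int); print(u,v)
x0,y0=u-45,v-45
c=cv2.resize(im[y0:y0+100,x0:x0+90],None,fx=4,fy=4,interpolation=cv2.INTER_CUBIC).astype(int)
mk=((c.min(2)>140)&(c.max(2)-c.min(2)<30)).astype(np.uint8); mk=cv2.morphologyEx(mk,cv2.MORPH_OPEN,np.ones((7,7)))
n,l,st,ce=cv2.connectedComponentsWithStats(mk)
for i in range(1,n):
    if st[i,4]>400:
        k=cv2.convexHull(np.vstack(cv2.findContours((l==i).astype(np.uint8),0,2)[0]))
        print(st[i,4],(cv2.approxPolyDP(k,10,True)[:,0]/4+[x0,y0]).round(1).tolist())
E
```

```text
time_s: 11.7
eef_pos: [0.5155, -0.271, 0.1524]
ee_rot: [[0.228, 0.974, 0.0], [0.974, -0.228, -0.0], [-0.0, 0.0, -1.0]]
force: [-0.4, -0.7, 0.1]
grip_width: 0.0598
gripper_force: 3.0
fence x,u mm -21.8152465112559 29.73571364051045 0.15236776591798534 [-6.87132845e-01  5.20915264e-01  1.35794793e+00 -3.63721073e-05
  1.26250237e+00 -4.56946684e-01] yaw angle y -13.188062687053407
118 161
439 [[81.2, 116.0], [73.0, 121.0], [73.0, 116.0]]
1704 [[162.8, 124.5], [145.5, 117.5], [162.8, 116.0]]
1565 [[117.2, 119.0], [116.2, 123.2], [96.5, 131.5]]
413 [[91.5, 120.2], [84.2, 123.5]]
2739 [[117.8, 127.5], [119.0, 133.5], [102.2, 146.5], [101.5, 136.0]]
3806 [[125.0, 144.2], [130.2, 148.5], [131.5, 157.5], [113.2, 169.2], [106.0, 154.5]]
5044 [[90.2, 145.5], [94.0, 154.5], [73.0, 171.8], [73.0, 146.5]]
1123 [[106.8, 162.2], [80.2, 178.8]]
2265 [[137.2, 166.5], [143.0, 178.2], [134.5, 182.8], [129.0, 171.0]]
666 [[118.8, 177.0], [127.0, 189.0]]
910 [[77.2, 188.2], [83.0, 185.8], [86.8, 196.2]]
```

```bash
python3 - <<'E'
from tilt import *
c=bot.camera("scene");o=bot.get_obs()
print(tilt(c,o,(143,178.2),-.03),tilt(c,o,(127,189),.03))
E
```

```text
[  36.1 -103.7] [ 55.9 -84. ]
```

```bash
python3 -m jog '[[0.02,0,0,0,0.05],[-0.02,0,0,0,0.05],[0.02,0,0,0,0.05],[-0.02,0,0,0,0.05],[0.02,0,0,0,0.05],[-0.02,0,0,0,0.05],[0.02,0,0,0,0.05],[-0.02,0,0,0,0.05],[0,0,0,0,0.05],[0,0,0,0,0.05]]' 3; cat > look.py <<'E'
from tilt import *
o=bot.get_obs();p=o["eef_pos"]; m=np.array([.4875,-.295]);fx=np.array([-.974,.227]);fu=np.array([.227,.974])
print("fence x,u mm",(1000*(p[:2]-m)@fx).round(1),(1000*(p[:2]-m)@fu).round(1),"z",p[2].round(4),"F fence axes x,u,z",(o["force"][:2]@fx).round(1),(o["force"][:2]@fu).round(1),o["force"][2].round(1))
S=bot.camera("scene");im=S["color"]
u,v=proj(S,p-[0,0,.08]+.02*o["ee_rot"][:,0]).astype(int)
x0,y0=u-30,v-30
c=cv2.resize(im[y0:y0+65,x0:x0+60],None,fx=4,fy=4,interpolation=cv2.INTER_CUBIC).astype(int)
mk=((c.min(2)>135)&(c.max(2)-c.min(2)<30)).astype(np.uint8); mk=cv2.morphologyEx(mk,cv2.MORPH_OPEN,np.ones((9,9)))
n,l,st,ce=cv2.connectedComponentsWithStats(mk)
for i in range(1,n):
    if st[i,4]>300:
        k=cv2.convexHull(np.vstack(cv2.findContours((l==i).astype(np.uint8),0,2)[0]))
        q=cv2.approxPolyDP(k,8,True)[:,0]/4+[x0,y0]
        print(st[i,4],q.round(1).tolist(),"lowest right as +x foot",tilt(S,o,q[np.argmax(q.sum(1))],-.03),"as -x foot",tilt(S,o,q[np.argmax(q[:,1])],.03))
E
python3 look.py
```

```text
time_s: 12.8
eef_pos: [0.5157, -0.2692, 0.1523]
ee_rot: [[0.227, 0.974, -0.0], [0.974, -0.227, 0.0], [0.0, -0.0, -1.0]]
force: [-1.0, 0.5, -1.0]
grip_width: 0.0596
gripper_force: 3.0
fence x,u mm -21.6 31.5 z 0.1523 F fence axes x,u,z 1.1 0.3 -1.0
1276 [[125.8, 144.0], [124.2, 148.0], [106.5, 157.0], [107.8, 153.5]] lowest right as +x foot [-10.8 -29.9] as -x foot [ 8.8 -8.5]
358 [[126.8, 157.2], [121.0, 161.8], [122.5, 157.8]] lowest right as +x foot [-12.7 -60.8] as -x foot [70.2 11.4]
361 [[119.5, 161.8], [113.5, 166.2], [114.8, 162.5]] lowest right as +x foot [ -57.5 -101. ] as -x foot [ 27.4 -26.7]
```

```bash
sed -i 's/>135/>105/' look.py; python3 look.py; python3 - <<'E'
from h import *
S=bot.camera("scene")["color"].astype(int)
for v in range(140,200,3): print(v," ".join("%3d"%(S[v,u].mean() if np.ptp(S[v,u])<35 else -1) for u in range(96,150,2)))
E
```

```text
fence x,u mm -21.7 31.6 z 0.1523 F fence axes x,u,z -0.0 -0.1 0.9
1449 [[126.5, 144.8], [109.0, 157.8], [106.2, 157.0], [123.0, 144.0]] lowest right as +x foot [  4.8 -11.5] as -x foot [19.9 -4.6]
433 [[139.2, 144.0], [128.5, 150.2], [135.2, 144.0]] lowest right as +x foot [63.2 21.4] as -x foot [118.4  70.7]
486 [[127.2, 157.0], [120.8, 162.2], [120.8, 158.8]] lowest right as +x foot [ -9.8 -58.3] as -x foot [68.3  8.9]
489 [[120.0, 161.8], [113.0, 166.2], [114.0, 162.8]] lowest right as +x foot [-54.7 -99.4] as -x foot [ 25. -28.]
570 [[107.5, 161.8], [97.0, 169.8], [98.8, 165.5]] lowest right as +x foot [-124.5 -138.7] as -x foot [-67.1 -92.9]
140  12  11  12 115 204 204 203 182  -1  -1  -1  -1  -1  44  14  10  12   9  -1  -1  -1  -1  -1 179 210 121  73
143  12  16  62 187 205 191  -1  -1  -1  -1  -1  -1  -1  -1  48  11  10  12  -1  -1 155 195 178  89  73  72  74
146  12  11   9 132 138  -1  -1  -1  -1  -1  -1  -1 178 230 225 159  69  -1 180 211 121  74  73  74  75  74  74
149  13  11  11  20  -1  -1  -1  -1  -1  -1 211 235 196 112  90  91 147 179  89  74  74  74  72  73  73  74  
[... 1094 characters left out ...]
  -1  -1  -1  -1  -1  -1  -1
182  75  74  74  74  75  76  74  73  76 104  97  91  -1  -1  -1  -1  -1  -1  -1  -1  -1  -1  -1  -1  -1  -1  -1
185  73  75  76  73  74  74  74  75  75  -1 114  90 112  -1  -1  -1  -1  -1  -1  -1  -1  -1  -1  -1  -1  -1  -1
188  75  72  72  73  74  77  87  -1  -1  -1  -1  -1  -1  -1  -1  -1  -1  -1  -1  -1  -1  -1  -1  -1  -1  -1  -1
191  74  75  74  77  96  -1  -1  -1  -1  -1  -1  -1  -1  -1  -1  -1  -1  -1  -1  -1  -1  -1  -1  -1  -1  -1  -1
194  75  76  -1  -1  -1  -1  -1  -1  -1  -1  -1  -1  -1  -1  -1  -1  -1  -1  -1  -1  -1  -1  -1  -1  -1  -1  -1
197  -1  -1  -1  -1  -1  -1  -1  -1  -1  -1  -1  -1  -1  -1  -1  -1  -1  -1  -1  -1  -1  -1  -1  -1  -1  -1  -1
```

```bash
python3 - <<'E'
from tilt import *
c=bot.camera("scene");o=bot.get_obs()
for p,s in(((137,177),-.03),((116.5,187),.03),((107,158.5),.03),((128.5,147.5),-.03)):print(tilt(c,o,p,s))
E
```

```text
[   8.9 -115.8]
[   6.  -108.5]
[  9.2 -13. ]
[ 10.8 -16.9]
```

The wall now hangs vertical within about 2° (front edges level with each other, top to foot). I firm the grip a little and set the foot down on the board in front of the fence.

```bash
python3 -m jog '[[0,0,0,0,0.05],[0,0,0,0,0.05],[-0.008,0,0.008,0,0.05],[-0.008,0,0.01,0,0.05],[0,0,0.005,0,0.05],[0,0,0.002,0,0.05],[0,0,0.001,0,0.05],[0,0,0,0,0.05]]' 10;python3 look.py | head -1
python3 -m jog '[[0,0,0.001,0,0.05],[0,0,0.001,0,0.05],[0,0,0,0,0.05]]';python3 look.py | head -1
```

```text
time_s: 13.8
eef_pos: [0.5121, -0.2856, 0.1262]
ee_rot: [[0.227, 0.974, -0.0], [0.974, -0.227, 0.0], [0.0, -0.0, -1.0]]
force: [0.0, 0.2, -0.3]
grip_width: 0.059
gripper_force: 10.0
fence x,u mm -21.8 14.7 z 0.1262 F fence axes x,u,z 0.0 0.2 -0.3
time_s: 14.15
eef_pos: [0.512, -0.2856, 0.1242]
ee_rot: [[0.227, 0.974, -0.0], [0.974, -0.227, 0.0], [0.0, -0.0, -1.0]]
force: [0.5, -0.4, 1.3]
grip_width: 0.059
gripper_force: 10.0
fence x,u mm -21.7 14.7 z 0.1242 F fence axes x,u,z -0.6 -0.2 1.3
```

```bash
for i in 1 2 3; do python3 -m jog '[[0,0,0.0007,0,0.05],[0,0,0.0007,0,0.05],[0,0,0,0,0.05]]'|grep -E "pos|force";done;python3 look.py | head -1
```

```text
eef_pos: [0.5122, -0.286, 0.1236]
force: [-1.1, 0.9, 4.6]
gripper_force: 10.0
eef_pos: [0.5125, -0.2863, 0.1232]
force: [-2.1, 0.1, 11.7]
gripper_force: 10.0
eef_pos: [0.5125, -0.2864, 0.1222]
force: [-2.8, -0.7, 13.1]
gripper_force: 10.0
fence x,u mm -22.4 14.0 z 0.1222 F fence axes x,u,z 2.5 -1.3 13.1
```

```bash
python3 -m jog '[[0,0,-0.0018,0,0.05],[-0.003,0,0,0,0.05],[-0.003,0,0,0,0.05],[-0.002,0,0,0,0.05],[0,0,0,0,0.05]]' 10;python3 look.py | head -1
for i in 1 2 ; do python3 -m jog '[[-0.001,0,0,0,0.05],[-0.001,0,0,0,0.05],[0,0,0,0,0.05]]'>/dev/null;python3 look.py|head -1;done
```

```text
time_s: 15.65
eef_pos: [0.5102, -0.294, 0.122]
ee_rot: [[0.227, 0.974, 0.0], [0.974, -0.227, -0.0], [-0.0, 0.001, -1.0]]
force: [0.3, -0.0, 5.1]
grip_width: 0.0591
gripper_force: 10.0
fence x,u mm -21.9 6.1 z 0.122 F fence axes x,u,z -0.3 0.1 5.1
fence x,u mm -21.9 4.4 z 0.1219 F fence axes x,u,z -0.8 -0.1 4.8
fence x,u mm -21.8 2.5 z 0.1217 F fence axes x,u,z -0.5 -0.0 4.1
```

```bash
for i in 1 2 3; do python3 -m jog '[[-0.001,0,0,0,0.05],[-0.001,0,0,0,0.05],[0,0,0,0,0.05]]'>/dev/null;python3 look.py|head -1;done
```

```text
fence x,u mm -21.7 0.5 z 0.1216 F fence axes x,u,z -0.5 0.2 1.2
fence x,u mm -21.5 -1.2 z 0.1216 F fence axes x,u,z -0.1 2.5 -0.5
fence x,u mm -21.6 -3.4 z 0.1217 F fence axes x,u,z 0.9 1.8 -0.9
```

```bash
python3 -m jog '[[0.002,0,0,0,0.05],[0.001,0,0,0,0.05],[0,0,0,0,0.05]]'|grep force;python3 look.py|head -1; python3 - <<'E'
from h import *
S=bot.camera("scene")
cv2.imwrite("pics/s8.png",S["color"][...,::-1]);cv2.imwrite("pics/t8.png",bot.camera("top")["color"][...,::-1])
S=S["color"].astype(int)
for v in range(143,203,3): print(v," ".join("%3d"%(S[v,u].mean() if np.ptp(S[v,u])<35 else -1) for u in range(86,146,2)))
E
```

```text
force: [0.2, 0.8, 0.3]
gripper_force: 10.0
fence x,u mm -21.9 -0.5 z 0.122 F fence axes x,u,z -0.0 0.8 0.3
143  33  27  13  11  11  55 203 203 202 203 190  -1  -1  -1  -1  55  12   9  10  10  95  -1  -1  -1  -1 154 194 177  89  73
146  47  12  11  10  10  53 193 202 200 138  -1  -1  -1  -1  -1  -1  13  13   9  10  -1  -1  -1 178 209 119  73  73  73  72
149  78  13  11  10  18  12 195 144  -1  -1  -1  -1  -1  -1  -1  -1 231 213  29  51 147 195 178  88  73  73  73  73  73  73
152 205  65  13  11  11  10  -1  -1  -1  -1  -1  -1  -1 188 235 180 109 110 114 211 121  73  74  74  75  73  73  73  73  75
155 202 192  47  12  12  11  21  -1  -1  -1  -1 229 225 135 110 108 118 112 109  96  75  76  74  75  73  74  74  73  73  74
158 204 199 116  13  10  10   9  37 195 235 178 117 109 109 138 106  74 107 110 109  81  74  74  74  74  75  75  73  75  75
161 142  -1  -1  -1  21  11  11  10 104 109 109 127 132 110 110  79  76 156 159 110 105  74  74  75  75  75  74  74  74  74
164  -1  -1  -1  -1  -1  -1  50  90 114 108 114  78  76  79 111 142 235 180  73  -1  -1  93  75  75  69  47  58  75  77  77
1
[... 786 characters left out ...]
  75  74  82 111 109 120  -1  -1  -1  -1  -1  -1  -1  -1  -1  -1  -1  -1  -1  -1
188  73  73  74  73  75  74  71  72  74  74  76  87  -1  -1 113 108  -1  -1  -1  -1  -1  -1  -1  -1  -1  -1  -1  -1  -1  -1
191  89  74  74  73  72  73  74  74  76  95  -1  -1  -1  -1  -1 130  -1  -1  -1  -1  -1  -1  -1  -1  -1  -1  -1  -1  -1  -1
194 173  74  72  73  73  75  75  -1  -1  -1  -1  -1  -1  -1  -1  -1  -1  -1  -1  -1  -1  -1  -1  -1  -1  -1  -1  -1  -1  -1
197 163 116  73  75  95  -1  -1  -1  -1  -1  -1  -1  -1  -1  -1  -1  -1  -1  -1  -1  -1  -1  -1  -1  -1  -1  -1  -1  -1  -1
200  -1  -1 134  -1  -1  -1  -1  -1  -1  -1  -1  -1  -1  -1  -1  -1  -1  -1  -1  -1  -1  -1  -1  -1  -1  -1  -1  -1  -1  -1
```

```bash
cat > wl.py <<'E'
from h import *
import sys
S=bot.camera("scene");m=np.array([.4875,-.295]);fx=np.array([-.974,.227]);fu=np.array([.227,.974])
def f(p,z):
    X=onz(S,p,z);return (1000*np.array([(X[:2]-m)@fx,(X[:2]-m)@fu])).round(1)
for a in sys.argv[1:]:
    x,y,z=map(float,a.split(","));print(a,f((x,y),z))
E
echo "fence foot line, top line, wall foot -x corner, +x corner, wall top front -x, +x"; python3 wl.py 104,191,.018 108,188,.018 126,147.3,.093 132,143.3,.093 114,191,.018 132,181,.018 135,179,.018 101,160,.114 121.5,149,.114
```

```text
fence foot line, top line, wall foot -x corner, +x corner, wall top front -x, +x
104,191,.018 [-69.   -1.6]
108,188,.018 [-55.8  -2.8]
126,147.3,.093 [ 30.9 -12.2]
132,143.3,.093 [ 50.9 -13.3]
114,191,.018 [-52.7  17.9]
132,181,.018 [ 0.2 23.5]
135,179,.018 [10.  23.5]
101,160,.114 [-50.8   4.7]
121.5,149,.114 [6.7 8.9]
```

The foot dragged behind: the wall leans about 8° on the fence with its foot 12 mm out. I reverse the effect by dragging outward with light pressure until it over-rotates, then lift a hair and push in.

```bash
python3 -m jog '[[0.001,0,0.0008,0,0.05],[0.003,0,0,0,0.05],[0.003,0,0,0,0.05],[0.003,0,0,0,0.05],[0.003,0,0,0,0.05],[0.003,0,0,0,0.05],[0.003,0,0,0,0.05],[0.003,0,0,0,0.05],[0,0,0,0,0.05]]' 8|grep force;python3 look.py|head -1; cat > dump.py <<'E'
from h import *
S=bot.camera("scene")["color"].astype(int)
for v in range(143,206,3): print(v," ".join("%3d"%(S[v,u].mean() if np.ptp(S[v,u])<35 else -1) for u in range(94,150,2)))
E
python3 dump.py
```

```text
force: [-2.0, -0.3, 5.3]
gripper_force: 8.0
fence x,u mm -22.0 21.8 z 0.1217 F fence axes x,u,z 1.9 -0.7 5.3
143  36  36  36  52  65  59 113  -1  -1  -1  -1  -1  -1  -1  14  10  10  11  33  -1  -1 157 195 179  89  74  73  74
146  35  28  17  12 116 138  -1  -1  -1  -1  -1  -1  -1  -1  30  16   9  12  11 162 211 121  73  73  75  74  74  74
149  12  12  11  12  11  -1  -1  -1  -1  -1  -1  -1  -1  -1  96  12  10   8  12  64  74  75  76  74  74  74  73  74
152  12  12  13  27  46  -1  -1  -1  -1  -1  -1  -1  -1  -1 188 231 177   8  24  73  74  74  75  74  74  74  75  75
155  13  12  11  12   9  -1  -1  -1  -1  -1  -1 153 222 236 225 156  86  80  77  75  75  75  74  75  75  73  75  74
158  60  14  12  10   9  68  -1  -1  -1 188 235 236 195 107  86  91  86  85  74  75  75  75  75  76  76  75  75  75
161  -1  42  14  13   8  10 134 222 236 231 163  86  86  84  76 103  97  87  80  77  75  75  76  74  75  75  77  77
164  -1  -1  23  14  11  10  56 225 108  87  85  96 105  79 121 226 183  89  83  75  70  47  58  77  77  76 100  -1
167  -1 150 199 144  31  13  67  89  85  80  75  76 122 142 228
[... 744 characters left out ...]
  -1
188  76  76  73  73  75  75  76  88  -1  -1 112  85 119  -1  -1  -1  -1  -1  -1  -1  -1  -1  -1  -1  -1  -1  -1  -1
191  73  74  75  75  76  97  -1  -1  -1  -1  -1  95  -1  -1  -1  -1  -1  -1  -1  -1  -1  -1  -1  -1  -1  -1  -1  -1
194  74  76  75  -1  -1  -1  -1  -1  -1  -1  -1  -1  -1  -1  -1  -1  -1  -1  -1  -1  -1  -1  -1  -1  -1  -1  -1  -1
197  97  -1  -1  -1  -1  -1  -1  -1  -1  -1  -1  -1  -1  -1  -1  -1  -1  -1  -1  -1  -1  -1  -1  -1  -1  -1  -1  -1
200  -1  -1  -1  -1  -1  -1  -1  -1  -1  -1  -1  -1  -1  -1  -1  -1  -1  -1  -1  -1  -1  -1  -1  -1  -1  -1  -1  -1
203  -1  -1  -1  -1  -1  -1  -1  -1  -1  -1  -1  -1  -1  -1  -1  -1  -1  -1  -1  -1  -1  -1  -1  -1  -1  -1  -1  -1
```

```bash
python3 wl.py 116,191,.018 133,182.5,.018 108.5,164,.114 128,154.5,.114
python3 -m jog '[[0,0,-0.0025,0,0.05],[-0.003,0,0,0,0.05],[-0.003,0,0,0,0.05],[-0.003,0,0,0,0.05],[-0.003,0,0,0,0.05],[0,0,0,0,0.05]]' 8|grep force;python3 look.py|head -1
for i in 1 2 3; do python3 -m jog '[[-0.0015,0,0,0,0.05],[-0.0015,0,0,0,0.05],[0,0,0,0,0.05]]'>/dev/null;python3 look.py|head -1;done
```

```text
116,191,.018 [-49.5  21.8]
133,182.5,.018 [-1.8 30. ]
108.5,164,.114 [-48.1  30.4]
128,154.5,.114 [ 3.8 37.9]
force: [-0.7, -0.0, -0.5]
gripper_force: 8.0
fence x,u mm -21.7 9.1 z 0.1234 F fence axes x,u,z 0.7 -0.2 -0.5
fence x,u mm -21.8 6.5 z 0.1236 F fence axes x,u,z -0.2 -0.4 -0.2
fence x,u mm -21.8 3.4 z 0.1235 F fence axes x,u,z 0.5 -0.1 -0.8
fence x,u mm -21.8 0.6 z 0.1235 F fence axes x,u,z -0.7 1.8 0.1
```

```bash
for i in 1 2 3; do python3 -m jog '[[-0.001,0,0,0,0.05],[-0.001,0,0,0,0.05],[0,0,0,0,0.05]]'>/dev/null;python3 look.py|head -1;done; python3 dump.py
```

```text
fence x,u mm -21.8 -1.5 z 0.1236 F fence axes x,u,z -0.4 1.3 0.4
fence x,u mm -21.8 -3.6 z 0.1236 F fence axes x,u,z -0.1 1.9 -0.1
fence x,u mm -21.8 -5.5 z 0.1235 F fence axes x,u,z 0.1 1.2 0.4
143  11 169 202 203 202 203 189  -1  -1  -1  -1  23  11   9  12  33  -1  -1  -1  -1  -1 154 193 176  87  72  72  73
146  80 193 200 201 199 138  -1  -1  -1  -1  -1  -1  69   8   8  36  -1  -1  -1 177 208 120  73  72  73  72  72  73
149   8 155 203 143  -1  -1  -1  -1  -1  -1 206 202 146 120 105  -1 149 193 178  88  74  74  73  73  73  73  72  73
152   7  44  -1  -1  -1  -1  -1 173 214 176 134 133 133 134 148 211 119  74  73  74  74  72  72  73  72  74  74  74
155  11   9  46  -1  -1 206 202 147 134 133 129 166 160 128 133 105  73  75  74  73  73  73  73  74  75  74  74  73
158  10  10   8 179 176 134 134 133 135 128 192 121  73 106 131 133  88  74  74  74  75  74  74  74  73  72  73  73
161  31  10   9  78 134 133 167 196 168 113 125  83 112 220 162 103 110  82  74  76  73  75  74  73  73  74  76  76
164  -1  -1  -1 113 123 133 134  75  75  76 135 157 146  71  -1  -1  -1 105  74  75  69  47  
[... 830 characters left out ...]
  -1
188  74  74  72  73  75  73  75  88  -1  -1 145 131 134  -1  -1  -1  -1  -1  -1  -1  -1  -1  -1  -1  -1  -1  -1  -1
191  72  74  75  74  75  95  -1  -1  -1  -1  -1  -1  -1  -1  -1  -1  -1  -1  -1  -1  -1  -1  -1  -1  -1  -1  -1  -1
194  74  75  74  -1  -1  -1  -1  -1  -1  -1  -1  -1  -1  -1  -1  -1  -1  -1  -1  -1  -1  -1  -1  -1  -1  -1  -1  -1
197  96  -1  -1  -1  -1  -1  -1  -1  -1  -1  -1  -1  -1  -1  -1  -1  -1  -1  -1  -1  -1  -1  -1  -1  -1  -1  -1  -1
200  -1  -1  -1  -1  -1  -1  -1  -1  -1  -1  -1  -1  -1  -1  -1  -1  -1  -1  -1  -1  -1  -1  -1  -1  -1  -1  -1  -1
203  -1  -1  -1  -1  -1  -1  -1  -1  -1  -1  -1  -1  -1  -1  -1  -1  -1  -1  -1  -1  -1  -1  -1  -1  -1  -1  -1  -1
```

Pushing above the fence's top edge only tips the wall over that edge: lean is about 18° now, and true vertical corresponds to a face brightness of about 88. I back off, lower to contact, drag out again, and this time stop at first fence contact.

```bash
python3 -m jog '[[0.004,0,0,0,0.05],[0.003,0,0.001,0,0.05],[0,0,0.001,0,0.05],[0,0,0.001,0,0.05],[0,0,0,0,0.05]]' 6 >/dev/null;python3 look.py|head -1
for i in 1 2; do python3 -m jog '[[0,0,0.0007,0,0.05],[0,0,0,0,0.05]]'>/dev/null;python3 look.py|head -1;done
```

```text
fence x,u mm -21.7 1.6 z 0.1203 F fence axes x,u,z -0.2 0.1 0.0
fence x,u mm -21.7 1.6 z 0.1198 F fence axes x,u,z 0.4 0.1 -0.7
fence x,u mm -21.8 1.5 z 0.1193 F fence axes x,u,z 0.4 -0.8 1.3
```

```bash
python3 -m jog '[[0.003,0,0.0003,0,0.05],[0.003,0,0,0,0.05],[0.003,0,-0.0007,0,0.05],[0.003,0,-0.0007,0,0.05],[0.003,0,-0.0006,0,0.05],[0.003,0,-0.0004,0,0.05],[0.003,0,-0.0003,0,0.05],[0.003,0,-0.0002,0,0.05],[0.003,0,0,0,0.05],[0.003,0,0,0,0.05],[0,0,0,0,0.05]]' 6|grep force;python3 look.py|head -1; python3 dump.py|sed -n 4,17p
```

```text
force: [-0.1, 0.1, 0.1]
gripper_force: 6.0
fence x,u mm -21.7 32.0 z 0.1217 F fence axes x,u,z 0.1 0.1 0.1
152  -1  14  11  12  11  25  -1  -1  -1  -1  -1  -1  -1  -1 180 214  46  31  10   9  38  75  75  75  75  75  75  75
155  41  14  11  12  16  14  -1  -1  -1  -1  -1 153 199 181 123 210 236 198  97  59  74  74  75  74  76  74  75  76
158  -1  43  13  13  12   9  46  -1  -1 179 203 124 175 230 227 161  96  96  97  79  75  76  76  75  76  75  74  73
161  -1  -1  26  12  11  12   9 180 171 125 199 237 198 116  96  95  90 110  96  92  76  77  75  74  75  76  78  76
164  -1  -1  -1  24  13  12  12  19 230 226 161  96  96  97  90  78  78 106 104  96  79  47  58  77  78  77  99  -1
167  -1 151 200 143  32  13  11  11  79  96  96  91  79 105 104  81 175 230 204  87 107  -1  -1  -1  96  -1  -1  -1
170 204 126  75  76  76  73  57  53 110  96  96  81  77 114 150 133 182  92  62  -1  -1  61  22  13  29  -1  -1  -1
173  76  77  77  76  74  73  74  76  89 110  96 125 230 229 156  54  -1  -1  -1  -1  54  84  29  16  15  -1  -1  -1
176  76  75  73  75  75  76  76  77  75 105 102  96  88  72  54  -1  -1  -1  66  89  97  95  69  -1  -1  -1  -1  -1
179  74  75  76  77  76  76  75  75  76  75 110  85  -1  -1  55  -1  92  95  96  95  96  97  97  -1  -1  -1  -1  -1
182  75  76  75  75  75  76  75  74  76  77  95 110  -1  55  -1  -1  -1 114  96  97  97  96  97 127  -1  -1  -1  -1
185  74  75  75  76  73  75  75  75  77  77  -1 144  97  97  -1  -1  -1  -1 105  96  97  97 116  -1  -1  -1  -1  -1
188  77  75  74  75  76  75  77  88  -1  -1  -1  -1 116  96 110  -1  -1  -1 127  98 116  -1  -1  -1  -1  -1  -1  -1
191  74  75  75  76  77  97  -1  -1  -1  -1  -1  -1  -1 104  96  -1  -1  -1  -1  -1  -1  -1  -1  -1  -1  -1  -1  -1
```

```bash
python3 -m jog '[[0,0,0.0004,0,0.05],[0.002,0,0.0004,0,0.05],[0.003,0,0,0,0.05],[0.003,0,0,0,0.05],[0.003,0,0,0,0.05],[0.002,0,0,0,0.05],[0,0,0,0,0.05]]' 6|grep force;python3 look.py|head -1; python3 - <<'E'
from h import *
o=bot.get_obs();S=bot.camera("scene");X=o["eef_pos"]-np.array([0,0,.08]);R=o["ee_rot"]
for a in(-.02,-.015,-.025):
    u,v=proj(S,X+a*R[:,1]+.005*R[:,0]).round().astype(int); print(u,v,S["color"][v-1:v+3,u-1:u+2].mean(2).round().tolist())
E
```

```text
force: [0.7, -0.7, 0.5]
gripper_force: 6.0
fence x,u mm -21.8 44.9 z 0.121 F fence axes x,u,z -0.9 -0.6 0.5
136 179 [[90.0, 89.0, 90.0], [90.0, 89.0, 89.0], [90.0, 90.0, 90.0], [90.0, 91.0, 89.0]]
134 180 [[91.0, 89.0, 90.0], [89.0, 90.0, 90.0], [89.0, 89.0, 90.0], [89.0, 89.0, 90.0]]
137 178 [[89.0, 90.0, 90.0], [89.0, 90.0, 89.0], [89.0, 89.0, 91.0], [90.0, 90.0, 89.0]]
```

```bash
cat > br.py <<'E'
from h import *
o=bot.get_obs();S=bot.camera("scene");R=o["ee_rot"]
u,v=proj(S,o["eef_pos"]-np.array([0,0,.08])-.018*R[:,1]+.005*R[:,0]).round().astype(int); print("brightness",S["color"][v-1:v+3,u-1:u+2].mean().round(1),o["eef_pos"][2].round(4),o["force"][2].round(1))
E
for i in 1 2 3; do python3 -m jog '[[0,0,0.0006,0,0.05],[0,0,0.0006,0,0.05],[0,0,0,0,0.05]]' 6 >/dev/null; python3 br.py;done
```

```text
brightness 89.8 0.1205 6.8
brightness 89.8 0.1194 7.4
brightness 90.0 0.1182 7.7
```

Pressed flat at constant brightness 90, so that is vertical. Now I lift a little, carry it to just short of the fence, and set it down.

```bash
python3 -m jog '[[0,0,-0.001,0,0.05],[0,0,-0.0025,0,0.05],[-0.003,0,0,0,0.05],[-0.006,0,0,0,0.05],[-0.008,0,0,0,0.05],[-0.008,0,0,0,0.05],[-0.008,0,0,0,0.05],[-0.005,0,0,0,0.05],[-0.003,0,0,0,0.05],[-0.0015,0,0,0,0.05],[0,0,0,0,0.05]]' 10|grep force;python3 look.py|head -1;python3 br.py
for i in 1 2; do python3 -m jog '[[-0.0005,0,0,0,0.05],[-0.0005,0,0,0,0.05],[0,0,0,0,0.05]]'>/dev/null;python3 look.py|head -1;python3 br.py;done
```

```text
force: [0.5, -0.3, 0.4]
gripper_force: 10.0
fence x,u mm -21.7 2.1 z 0.1208 F fence axes x,u,z -0.6 -0.2 0.4
brightness 87.7 0.1208 -0.4
fence x,u mm -21.8 1.3 z 0.1209 F fence axes x,u,z -0.4 1.3 0.7
brightness 88.1 0.1209 0.4
fence x,u mm -21.8 0.3 z 0.1209 F fence axes x,u,z 0.3 3.1 1.8
brightness 90.5 0.1209 0.4
```

```bash
python3 -m jog '[[0.0005,-0.002,0,0,0.05],[0,-0.002,0,0,0.05],[0,-0.001,0,0,0.05],[0,0,0,0,0.05]]'>/dev/null;python3 look.py|head -1;for i in 1 2 3; do python3 -m jog '[[0,-0.0005,0,0,0.05],[0,-0.0005,0,0,0.05],[0,0,0,0,0.05]]'>/dev/null;python3 look.py|head -1;done;python3 br.py
```

```text
fence x,u mm -16.5 0.6 z 0.1208 F fence axes x,u,z 0.3 1.3 -1.3
fence x,u mm -15.8 0.6 z 0.1209 F fence axes x,u,z -0.7 1.1 -0.9
fence x,u mm -15.2 0.6 z 0.121 F fence axes x,u,z -4.2 2.3 -0.6
fence x,u mm -14.6 0.5 z 0.1214 F fence axes x,u,z -6.1 2.5 0.1
brightness 90.3 0.1213 -0.3
```

Stop contact at x about -15.3. I press down lightly, release, and check it stands.

```bash
python3 -m jog '[[0,0.0006,0.001,0,0.05],[-0.0002,0,0.001,0,0.05],[0,0,0.001,0,0.05],[0,0,0,0,0.05]]'>/dev/null;python3 look.py|head -1;python3 br.py
python3 -m jog '[[0,0,0.0005,0,0.05],[0,0,0.0005,0,0.05],[0,0,0,0,0.05]]'>/dev/null;python3 look.py|head -1;python3 br.py
```

```text
fence x,u mm -14.9 0.3 z 0.1185 F fence axes x,u,z -4.4 4.0 4.8
brightness 91.2 0.1185 4.9
fence x,u mm -14.9 0.3 z 0.1183 F fence axes x,u,z -2.9 3.4 11.0
brightness 91.4 0.1183 10.7
```

```bash
python3 -m jog '[[0.0003,0.0003,-0.001,0,0.05],[0,0,0,0,0.06],[0,0,0,0,0.07],[0,0,0,0,0.088],[0,0,0,0,0.088],[0,0,0,0,0.088]]'|grep -E "time|force|width";python3 look.py|head -1;python3 br.py; python3 dump.py | sed -n 3,17p
```

```text
time_s: 30.95
force: [0.4, -0.5, 0.2]
grip_width: 0.0878
gripper_force: 0.0
fence x,u mm -14.3 0.7 z 0.1174 F fence axes x,u,z -0.5 -0.4 0.2
brightness 87.0 0.1176 0.3
149  54 190 204 145  -1  -1  -1  -1  -1  -1  -1  -1 185 229 228 153 151 195 178  89  73  74  74  73  73  74  73  73
152  13 134  -1  -1  -1  -1  -1  -1  -1  -1 210 235 200 110  89  89 108  73  74  75  75  72  73  73  73  73  74  75
155   9  -1  -1  -1  -1  -1  -1 181 230 226 161  89  89  87 106  89  87  76  74  74  74  74  75  74  75  74  74  74
158  10   8  -1  -1  -1 221 236 193 110  89  89  90  76  75  96 102  89  80  74  74  75  74  74  74  75  74  73  73
161  11   8  19  -1  -1 121  89  90  86  78  91 107 111 201 236 196  83  87  75  75  75  74  75  74  74  74  76  75
164  12  11   9  91 177 155  99  88  80  78 159 185 118 176  70  59  -1  -1  80  75  70  47  58  76  76  76  98  -1
167  -1 112 151 168  90  77 112  89  97 233 222 111  73  56  -1  -1  -1  61  81  43  -1  -1  -1  40  94  -1  -1  -1
170 202 124  74  75  75  75  94 100  89  77  59  -1  -1  -1  -1  71  87  89  89  59  -1  -1  22  15  27  -1  -1  -1
173  75  75  75  75  73  73  74 112  87  -1  -1  -1  66  95  94  89  88  90  89  82  20  16  16  15  14  -1  -1  -1
176  75  74  73  74  75  75  76  88 107  -1  66  72  75  87 107  89  90  89  90  89  50  16  16  -1  -1  -1  -1  -1
179  73  75  75  75  76  74  74  75 107  93  90  79  76  78 108  94  90  90 108  -1  -1  -1  -1  -1  -1  -1  -1  -1
182  76  75  74  74  73  75  75  73  80 109  90  85  97  -1  -1 130  -1  -1  -1  -1  -1  -1  -1  -1  -1  -1  -1  -1
185  73  74  74  75  73  72  73  74  75 105  97  89  -1  -1  -1  -1  -1  -1  -1  -1  -1  -1  -1  -1  -1  -1  -1  -1
188  75  74  73  73  75  75  76  88  -1  -1 145 108  -1  -1  -1  -1  -1  -1  -1  -1  -1  -1  -1  -1  -1  -1  -1  -1
191  72  73  75  74  75  95  -1  -1  -1  -1  -1  -1  -1  -1  -1  -1  -1  -1  -1  -1  -1  -1  -1  -1  -1  -1  -1  -1
```

The wall stands free at (115,170), brightness 89, its end by the block. Now I regrip lower with the pads set forward of the fence.

```bash
python3 -m jog '[[0.005,0.0006,0,0,0.088],[0.005,0,0.005,0,0.088],[0,0,0.013,0,0.088],[0,0,0.013,0,0.088],[0,0,0.009,0,0.088],[0,0,0.003,0,0.088],[0,0,0,0,0.05],[0,0,0,0,0.05],[0,0,0,0,0.05],[0,0,0,0,0.05],[0,0,0,0,0.05],[0,0,0,0,0.05]]' 8;python3 look.py|head -1
```

```text
time_s: 32.3
eef_pos: [0.5049, -0.2871, 0.0741]
ee_rot: [[0.227, 0.974, -0.0], [0.974, -0.227, 0.002], [0.002, -0.001, -1.0]]
force: [2.7, 4.6, 1.0]
grip_width: 0.0603
gripper_force: 9.5
fence x,u mm -15.1 11.6 z 0.0741 F fence axes x,u,z -1.6 5.1 1.0
```

```bash
python3 -m jog '[[0,0,0,0,0.05],[0,0,0,0,0.05],[-0.0005,0,0.0005,0,0.05],[-0.0005,0,0.0005,0,0.05],[0,0,0,0,0.05]]' 40|grep -E "width|gripper";python3 look.py|head -1; python3 -m jog '[[-0.0005,0,0.0005,0,0.05],[-0.0005,0,0.0005,0,0.05],[0,0,0,0,0.05]]'|grep time;python3 look.py|head -1
```

```text
grip_width: 0.0596
gripper_force: 45.1
fence x,u mm -15.2 11.5 z 0.074 F fence axes x,u,z -0.4 11.9 9.1
time_s: 33.2
fence x,u mm -15.3 11.5 z 0.0739 F fence axes x,u,z 1.2 18.1 16.9
```

The fence force appeared already while closing, at u = 11.6, so a finger may be touching the fence itself. I open, move out about 2 mm until the force is gone, regrip and push again.

```bash
python3 -m jog '[[0.001,0,-0.001,0,0.05],[0.001,0,-0.001,0,0.065],[0,0,0,0,0.07],[0,0,0,0,0.07]]' 10|grep -E "time|width";python3 look.py|head -1;  python3 -m jog '[[0.0015,0,0,0,0.07],[0.001,0,0,0,0.07],[0,0,0,0,0.07]]'|grep time;python3 look.py|head -1;python3 br.py
```

```text
time_s: 33.65
grip_width: 0.0699
fence x,u mm -16.1 11.6 z 0.0746 F fence axes x,u,z -4.3 7.3 0.7
time_s: 34.0
fence x,u mm -15.1 13.0 z 0.0746 F fence axes x,u,z -0.2 0.2 1.2
brightness 192.6 0.0746 -0.8
```

```bash
python3 -m jog '[[0.0005,0,0,0,0.05],[0,0,0,0,0.05],[0,0,0,0,0.05],[0,0,0,0,0.05]]' 10|grep -E "time|width";python3 look.py|head -1;  python3 -m jog '[[0,0,0,0,0.05],[0,0,0,0,0.05],[-0.0005,0,0.0005,0,0.05],[-0.0005,0,0.0005,0,0.05],[0,0,0,0,0.05]]' 40|grep -E "time|gripper|width";python3 look.py|head -1
```

```text
time_s: 34.5
grip_width: 0.06
fence x,u mm -15.4 13.6 z 0.0749 F fence axes x,u,z -1.2 0.7 -0.4
time_s: 35.05
grip_width: 0.0599
gripper_force: 40.0
fence x,u mm -15.4 13.2 z 0.0747 F fence axes x,u,z 0.1 4.1 8.8
```

```bash
python3 -m jog '[[-0.0007,0,0.0003,0,0.05],[-0.0007,0,0.0003,0,0.05],[0,0,0,0,0.05]]'|grep -E "time|gripper";python3 look.py|head -1; python3 - <<'E'
from h import *
T=bot.camera("top");S=bot.camera("scene")
m=np.hstack([cv2.resize(S["color"][130:205,80:160],(480,450),interpolation=cv2.INTER_CUBIC),cv2.resize(T["color"][165:240,390:440],(300,450),interpolation=cv2.INTER_CUBIC)])
cv2.imwrite("pics/p10.png",m[...,::-1])
E
```

```text
time_s: 35.4
gripper_force: 40.0
fence x,u mm -15.5 12.0 z 0.0747 F fence axes x,u,z 0.2 5.4 13.7
```

View pics/p10.png

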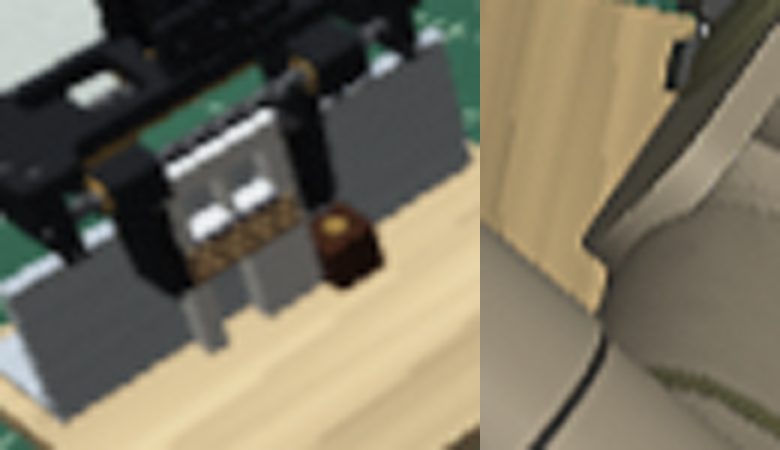

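The picture shows the wall upright between the fingers, back to the fence at (240,210), its end by the stop block at (320,240). The fence force looks like sliding friction though, and the finger nears the fence at u of about 11.8. I regrip 2.5 mm further out so that the wall must meet the fence first.

```bash
python3 -m jog '[[0.0008,0,-0.0015,0,0.05],[0,0,0,0,0.068],[0.0014,0,0,0,0.068],[0.0014,0,0,0,0.068],[0,0,0,0,0.05],[0,0,0,0,0.05],[0,0,0,0,0.05]]' 10|grep -E "time|width";python3 look.py|head -1; python3 -m jog '[[0,0,0,0,0.05],[-0.0005,0,0,0,0.05],[-0.0005,0,0,0,0.05],[0,0,0,0,0.05]]' 40|grep -E "time|gripper|width";python3 look.py|head -1
```

```text
time_s: 36.25
grip_width: 0.0599
fence x,u mm -15.4 14.9 z 0.0748 F fence axes x,u,z -1.3 -0.9 -0.5
time_s: 36.7
grip_width: 0.0595
gripper_force: 40.0
fence x,u mm -15.4 13.9 z 0.0748 F fence axes x,u,z -3.2 1.7 -0.3
```

```bash
python3 -m jog '[[-0.0005,0,0,0,0.05],[-0.0005,0,0,0,0.05],[0,0,0,0,0.05]]' |grep -E "time";python3 look.py|head -1;python3 -m jog '[[-0.0005,0,0,0,0.05],[-0.0005,0,0,0,0.05],[0,0,0,0,0.05]]' |grep -E "time";python3 look.py|head -1
```

```text
time_s: 37.05
fence x,u mm -15.4 12.8 z 0.0748 F fence axes x,u,z -3.6 0.7 -0.5
time_s: 37.4
fence x,u mm -15.4 12.1 z 0.0748 F fence axes x,u,z -3.0 2.4 0.1
```

```bash
python3 -m jog '[[0,0,0,0,0.07],[0,0,0,0,0.07],[0.0005,0,0,0,0.07],[0.0015,0,0,0,0.07],[0,0,0,0,0.05],[0,0,0,0,0.05],[0,0,0,0,0.05],[-0.0004,0,0,0,0.05],[0,0,0,0,0.05]]' 40|grep -E "time|width";python3 look.py|head -1;python3 -m jog '[[-0.0006,0,0,0,0.05],[0,0,0,0,0.05]]' |grep -E "time";python3 look.py|head -1
```

```text
time_s: 38.35
grip_width: 0.059
fence x,u mm -15.4 13.9 z 0.0748 F fence axes x,u,z -1.8 5.2 1.5
time_s: 38.6
fence x,u mm -15.4 13.9 z 0.0748 F fence axes x,u,z -2.4 7.2 1.7
```

At u = 13.9 the force rises stiffly, with the finger 2 mm clear of the fence, so the wall itself is on the fence. Now the diagonal press.

```bash
python3 -m jog '[[-0.0005,0,0.0006,0,0.05],[-0.0005,0,0.0006,0,0.05],[0,0,0.0005,0,0.05],[0,0,0,0,0.05],[0,0,0,0,0.05]]' |grep -E "time|gripper";python3 look.py|head -1;python3 br.py
```

```text
time_s: 39.15
gripper_force: 40.0
fence x,u mm -15.4 13.8 z 0.0746 F fence axes x,u,z 0.6 15.3 15.6
brightness 192.1 0.0747 15.4
```

```bash
python3 -c "
from plant import bot
print(bot.finish_job())"
```

```text
the job is handed in; nothing more can be done
None
```

I handed the job in at about 39 s: the wall stands on its foot, back on the fence and +x end at the stop, still gripped and pressed with about 15 N each on fence and board; the judge returned no verdict.

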